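# Set the clamp throttle three clicks off its stop

### The job

On the white tester console, turn the black throttle knob clockwise (seen from above) until it is firmly against its stop, without forcing it, then turn it back exactly three clicks and push the knob straight down to lock it. Let go of it and leave the other things where they are.

Things in the scene. Friction and masses are not known exactly. Their poses are not given: they have to be found in the camera images.
- console: White control console, a fixed box 280 (x) by 400 (y) by 100 mm high on the bench. Origin: centre of its underside, on the bench; its deck is 100 mm above. A screen pod (100 by 150 mm, top 185 mm above the bench) stands on the deck centred at (75, 115) mm, a small amber oiler (28 mm wide, top 174 mm above the bench) at (120, -170) mm.
- knob_top (a point): Centre of the flat top of the throttle knob, on its upright axis; z up, x along the white pointer mark; it turns with the knob. The knob is a round black fluted cylinder, 44 mm in diameter, 30 mm high, over a fixed round metal collar 68 mm in diameter, its top 34 mm above the deck. At the start the knob is up (unlocked): underside 10 mm above the collar, over an orange sleeve, top 174 mm above the bench.
- knob_grip (a point): Point on the knob's axis 13 mm below its top; the knob can be gripped anywhere round its side. It has 15 even clicks a turn: one click is 24 degrees (0.419 rad). Turning over a click takes about 0.1 N m, and the knob drops by itself into the nearest click place when let go. Clockwise seen from above closes it.
- knob_mark (a point): Outer end of the white mark, 20 mm from the axis on the knob's top. The stop is the zeroth click place, 2 to 5 clicks clockwise of the start; the mark does not tell where. It is springy: resists from 0.1 N m, rising about 4.5 N m per rad. Firm is 0.3 to 0.6 N m (0.05 to 0.1 rad past the place) held a moment; over 0.15 rad past (0.8 N m) spoils it. Let go, it springs back to that place.
- knob (a joint): How far the knob is pushed down along its axis, in m: 0 = up, unlocked (as it starts); 0.008 = fully down, locked. It stays where it is left; a downward push of about 14 N moves it. It goes down only when the knob stands at a click place, and cannot be turned when down.
- needle (a joint): Opening of the hidden throttle needle driven by the knob, in m: 0 at the stop's click place, negative when pressed against the stop, +0.00001 per click counter-clockwise (fine differential thread, 0.15 mm a turn). These movements are far smaller than the error of the reading, so the knob must be set by feel.
- clamp_ring: Loose steel ring, 56 mm across, 12 mm high, lying on the console deck. Origin: centre of its underside. Leave alone.
- oil_bottle: Loose small amber bottle, 48 mm in diameter, 100 mm high, upright on the bench beside the console. Origin: centre of its underside. Leave alone.
- wrench: Loose steel wrench, 150 mm long, lying on the bench beside the console along its own x axis. Leave alone.

How it is judged:
By the outcome, as a careful person would: the job done as asked, in the order asked, and still so for the second after the job is handed in, with the robot touching nothing.
It also fails if it takes over 72 s, if anything falls off the work surface, if the arm or the gripper's body presses on something with over 40 N, if the wrist force passes 120 N, or if a joint passes its speed limit or range.

### The arm

A 6-joint arm with a two-finger parallel gripper is mounted at the origin on the work surface. World frame = base frame: x ahead of the robot, y to its left, z up, the work surface at z = 0. Lengths are in m, angles in rad, forces in N, time in s.
With the tool pointing down it reaches from about 0.375 to 0.975 m from the base axis. Payload 3.8 kg.
Tool frame: the origin (TCP) lies midway between the tips of the shut fingers; the grasp point (between the pads) lies 19 mm behind it; z points along the fingers, y is the line along which they close (so a half turn about z gives the same grasp; the last joint's range is limited). The gripper opens to 85 mm and grips with 20 to 120 N. Pads are 22 mm wide; open, the fingers measure 114 mm over their backs; the gripper's body (76 mm by 85 mm) begins 54 mm behind the grasp point. The pads swing forward as they close: fully open they stand 13 mm farther back than shut.
Start: joints at [-1.276, 0.264, 1.604, -0, 1.274, -0.037], TCP at [0.22, -0.638, 0.231] pointing down, gripper open.
Joint ranges: [-2.63, 2.63], [-0.94, 2.18], [0.31, 2.57], [-1.31, 4.45], [0, 2.66], [-2.55, 2.55]. Speed limits (rad/s): [2.57, 2.57, 3.14, 3.14, 3.14, 3.14].

### API

Orientations are given as a rotation vector (axis times angle).
In Python, from workcell import sensors, viewer, job gives the robot as it stands.
- The arm moves only by the shell command python3 -m inch 'ROWS' [FORCE]. ROWS is JSON, one flat list of numbers, 7 for each row, row after row: the shift along the tool's x, y, z in mm, then the turn, a rotation vector about the tool's x, y, z in degrees, then the finger opening in mm, from 0 to 85.4. A call has exactly 8 rows; each row shifts and turns the commanded pose from where the row before left it, along the tool's axes as they then stand; what a row does not reach is not made up. A row lasts 1/10 s, in which the tool goes at most 50 mm and 8.59 degrees, less where a joint would pass 70% of its speed; a pose out of reach is approached as far as the arm can. A call is refused whole if a number of a shift passes 50 or a number of a turn 8.59, either way. A call with a gripper value outside its range is refused whole. The fingers move at their own pace and stop on an object; FORCE is the grip in N (left out, the last holds). Time passes only in rows, so rows that do not move let the fingers close, or fill a call up. It gives the time, the measured TCP pose, the force, the opening and the grip force at its end, in the units of the state.
- sensors.read_state(): the state, without advancing time (a new reading comes with each control period).
- viewer.read_camera(name): name is "side" or "top" or "wrist"; returns the picture (480x640x3 uint8, red, green, blue); there is no depth.
- viewer.camera_params(name): a dict with "K" (3x3 intrinsics, pixels), "world_to_cam" (4x4, takes a point from world to camera coordinates). Camera axes: x right, y down, z forward; pixel columns grow to the right and rows downward; lengths in m; the calibration is good to about 2 mm. A picture is of the moment at which its call begins: read the wrist's pose just before it. camera_params takes no time and is no camera call; for the wrist camera it gives the pose at the moment of the call.
- job.finish_job(): hands the job in; it is judged then, once.
The state is a dict: "time": time; "q": joint angles; "joint_vel": joint speeds; "joint_torque": joint torques, N m; "tool_pos": TCP position; "tcp_rot": TCP orientation; "wrist_force": force on the tool from outside, world axes, zero at the start; "torque": the same for the moment, N m; "width": opening from 0.0 (shut) to 1.0 (fully open); "grip_force": force on a finger pad.
Only numpy, scipy, OpenCV 4.12 (cv2) and the standard library are available. Lean on these libraries where they do the work, as an engineer would, in place of code of your own. Each camera call takes 0.05 s, during which the arm holds its last target. There are 200 camera calls.

## Working session

There is one attempt and no reset: what is moved stays moved. The work goes in short steps, Python scripts to look and compute and a shell command to move; the robot and the scene stay as the last step left them, time stands still between calls to the robot, and variables do not carry over. Pictures are saved under pics/ and viewed, at most 10 in all, crops included, and the job is handed in when it is done.

```bash
mkdir -p pics; ls
python3 - <<'E'
from workcell import sensors, viewer
import cv2
s=sensors.read_state(); print(s)
for n in ("top","side"):
    cv2.imwrite(f"pics/{n}0.png",viewer.read_camera(n)[:,:,::-1])
    p=viewer.camera_params(n); print(n,p)
E
```

```text
pics
{'time': 0.0, 'q': array([-1.27587435e+00,  2.64781083e-01,  1.60539784e+00, -3.04124939e-06,
        1.27370637e+00, -3.68902482e-02]), 'joint_vel': array([ 0.00014075, -0.00080051,  0.00131697, -0.00065606, -0.00188698,
        0.00204275]), 'joint_torque': array([-1.09652483e-03, -5.15115595e+01, -3.67315829e+01, -2.06398513e-04,
        1.28416266e-02,  2.29273257e-05]), 'tool_pos': array([ 0.21967245, -0.63746559,  0.22993034]), 'tcp_rot': array([-3.09621356e+00, -5.18447645e-01,  4.67523056e-04]), 'wrist_force': array([ 0.26735282, -0.03094807, -1.1161151 ]), 'torque': array([-0.08760665, -0.02194647,  0.00867361]), 'grip_force': 0.0, 'width': 1.0016880703875046}
top {'K': array([[596.54903915,   0.        , 325.38855109],
       [  0.        , 596.54903915, 238.07465551],
       [  0.        ,   0.        ,   1.        ]]), 'world_to_cam': array([[ 0.02376434, -0.99971468,  0.00240977, -0.09467872],
       [-0.99931061, -0.02382336, -0.02847385,  0.58266714],
       [ 0.02852314, -0.00173145, -0.99959163,  1.28896077],
       [ 0.        ,  0.        ,  0.        ,  1.        ]])}
side {'K': array([[618.80126465,   0.        , 318.89353325],
       [  0.        , 618.80126465, 230.67243982],
       [  0.        ,   0.        ,   1.        ]]), 'world_to_cam': array([[-0.76919053, -0.63880536, -0.01654182,  0.42254134],
       [-0.47247595,  0.58595978, -0.6583446 ,  0.41761027],
       [ 0.43024691, -0.49857682, -0.75253488,  0.98463476],
       [ 0.        ,  0.        ,  0.        ,  1.        ]])}
```

View pics/top0.png

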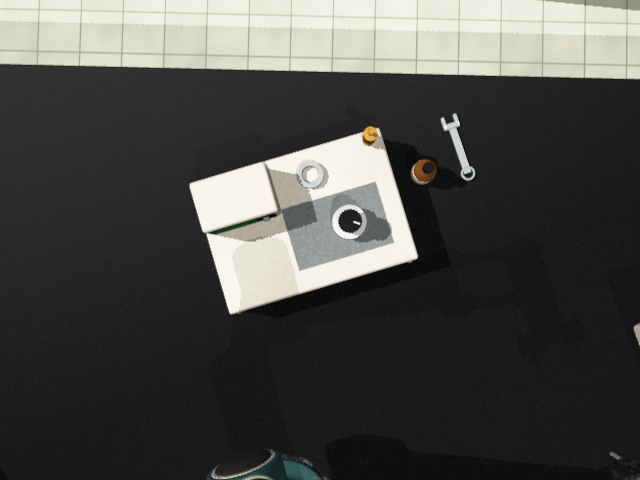

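View pics/side0.png

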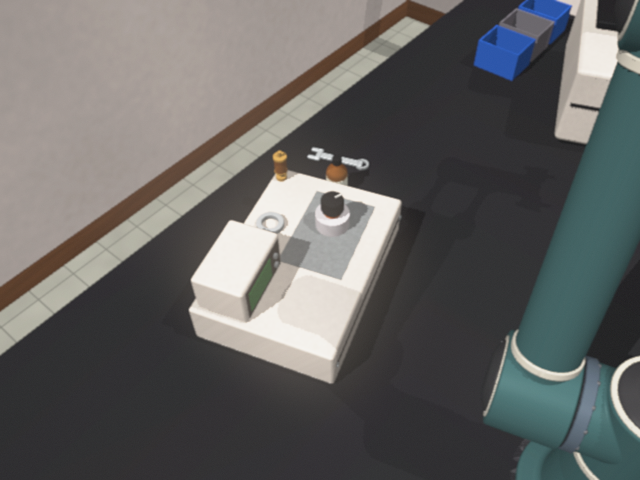

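The top view shows the knob top at about (350,221) with its mark pointing right, the ring at (312,174), the pod upper left and the oiler at (370,135). The side view shows the knob top at about (332,200).

```bash
cat > h.py <<'E'
import numpy as np, cv2
from workcell import sensors, viewer
from scipy.spatial.transform import Rotation as R
def ray(p,uv,z):
    T=p["world_to_cam"]; d=T[:3,:3].T@np.linalg.solve(p["K"],[*uv,1]); c=-T[:3,:3].T@T[:3,3]
    return c+d*(z-c[2])/d[2]
def tool(target):
    s=sensors.read_state(); r=R.from_rotvec(s["tcp_rot"]).as_matrix()
    print("t",s["time"].__round__(2),"tcp",s["tool_pos"].round(4),"q",s["q"].round(3)); print("tool axes x,y,z (world cols)\n",r.round(3))
    print("shift in tool mm",(r.T@(np.array(target)-s["tool_pos"])*1000).round(1))
    return r
E
python3 - <<'E'
from h import *
im=cv2.imread("pics/top0.png"); g=cv2.cvtColor(im,cv2.COLOR_BGR2GRAY)
m=(g[200:245,325:375]<60).astype(np.uint8)
n,l,st,c=cv2.connectedComponentsWithStats(m)
for i in range(1,n):
    if st[i,4]>20: print(st[i],c[i]+[325,200])
p=viewer.camera_params("top")
w=g[200:245,325:375]
for r in w[8:38]: print(' '.join('%3d'%v for v in r[8:45]))
print(ray(p,(349.5,221),.174)); 
for uv in((380,128),(417,259),(230,313),(190,184)): print(ray(p,uv,.1))
ps=viewer.camera_params("side"); print(ray(ps,(332,199.5),.174))
k=ray(p,(349.5,221),.174); tool([*k[:2],.26])
E
```

```text
[ 14  10  23  22 371] [349.1671159  220.41239892]
131 134 135 135 135 166 212 230 229 231 230 230 231 230 220 221 214 204 206 229 229 221 232 230 243 244 227 177 131 132 133 134 153 153 155 156 152
128 130 133 135 176 212 230 228 229 230 228 215 199 199 151 144 134 100 110 182 181 167 231 230 231 244 244 232 161  90  93  97 132 134 132 133 156
131 127 139 181 222 230 230 229 230 230 224 147  92  98  29  34  33  31  29  30  31  83 182 188 212 244 245 245 234 162  93  93  94  95  95 100 134
133 131 157 227 231 231 229 228 228 190 175  57  30  36  35  31  32  31  32  36  32  31  28  44 156 245 247 246 246 232 140  98  94  95  93  92  95
132 136 212 230 229 229 228 230 201  61  26  33  32  33  32  34  35  33  34  35  31  32  30  32  91 215 224 233 234 227 177 103  97  97  92  98  97
138 182 235 231 230 228 226 197 130  36  31  32  33  33  38  34  30  28  34  33  33  32  35  33  35  41 113 182 179 174 174 121  95  95  98  95 100
169 235 231 230 229 229 224  97  33  33  32  32  33  32  35  33  34  33  31  34  32  33  31  36  35  39  86 149 176 179 178 157 108  96  95  97  95
212 247 229 23
[... 3136 characters left out ...]
7 247 246 246 247 248 247 247 247 248 248 247 247 246 229 168  86  93  96  92  93  93  95  93  94  95  95
162 155 153 157 156 153 154 147 164 222 232 235 245 247 247 247 247 247 247 248 244 233 233 215 156  95  92  95  94  89  92  91  94  92  96  97  94
[ 0.61354744 -0.12549839  0.174     ]
[ 0.80852286 -0.18626547  0.1       ]
[ 0.54427921 -0.26662817  0.1       ]
[0.42670504 0.10777175 0.1       ]
[0.68513882 0.1961056  0.1       ]
[ 0.61501247 -0.12269854  0.174     ]
t 0.1 tcp [ 0.2197 -0.6375  0.2301] q [-1.276  0.265  1.605  0.     1.274 -0.037]
tool axes x,y,z (world cols)
 [[ 0.945  0.326 -0.001]
 [ 0.326 -0.945  0.002]
 [ 0.    -0.002 -1.   ]]
shift in tool mm [ 539.2 -355.9  -29.2]
```

```bash
python3 -m inch '[34,-22,-4,0,0,0,85, 34,-22,-4,0,0,0,85, 34,-22,-4,0,0,0,85, 34,-22,-4,0,0,0,85, 34,-22,-4,0,0,0,85, 34,-22,-4,0,0,0,85, 34,-22,-4,0,0,0,85, 34,-22,-4,0,0,0,85]' 60
python3 -m inch '[34,-22,0,0,0,0,85, 34,-22,0,0,0,0,85, 34,-22,0,0,0,0,85, 34,-22,0,0,0,0,85, 34,-22,0,0,0,0,85, 34,-22,0,0,0,0,85, 34,-22,0,0,0,0,85, 30,-25,0,0,0,0,85]'
python3 - <<'E'
from h import *
tool([.614,-.125,.26])
p=viewer.camera_params("wrist"); cv2.imwrite("pics/w1.png",viewer.read_camera("wrist")[:,:,::-1])
T=p["world_to_cam"]; v=T[:3,:3]@[.614,-.125,.174]+T[:3,3]; print(p["K"]@v/v[2], v)
E
```

```text
time: 0.9
tool_pos: [0.4202, -0.3815, 0.263]
tcp_rot: [-3.098, -0.519, 0.001]
wrist_force: [0.4, 0.9, 0.0]
width: 0.996
grip_force: 0.0
time: 1.7
tool_pos: [0.6156, -0.1252, 0.2626]
tcp_rot: [-3.098, -0.519, 0.001]
wrist_force: [1.1, -0.1, 0.6]
width: 0.994
grip_force: 0.0
t 1.7 tcp [ 0.6156 -0.1252  0.2626] q [-0.24   0.159  1.672 -0.     1.311  0.999]
tool axes x,y,z (world cols)
 [[ 0.945  0.326 -0.001]
 [ 0.326 -0.945  0.   ]
 [-0.001 -0.    -1.   ]]
shift in tool mm [-1.5 -0.7  2.6]
[322.10892078 242.56597928   1.        ] [-3.00922537e-05  4.52391545e-03  2.40900311e-01]
```

View pics/w1.png

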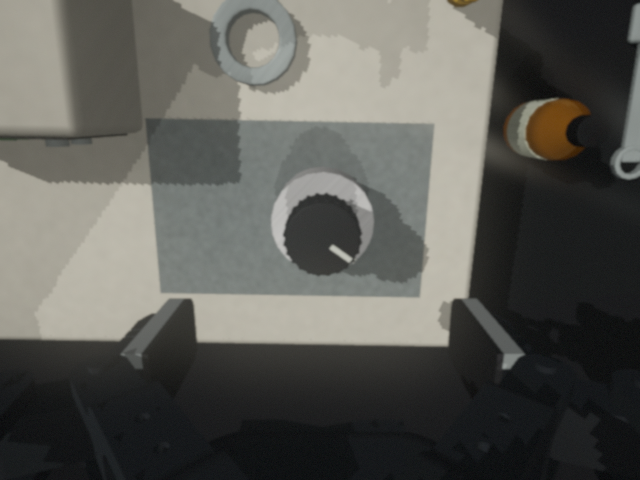

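Wrist view: knob top centre at about (322,234) with its mark toward lower right; pads at (165,345) and (485,345). I'll refine its position by combining the cameras.

Run:
```python
from h import *
p=viewer.camera_params("wrist"); print(p["K"][0,0], p["world_to_cam"].round(3))
g=cv2.imread("pics/w1.png",0)
m=np.zeros_like(g); m[180:290,270:375]=(g[180:290,270:375]<50)*255
n,l,st,c=cv2.connectedComponentsWithStats(m)
i=1+st[1:,4].argmax(); print(st[i],c[i])
cn=max(cv2.findContours((l==i).astype(np.uint8),0,1)[0],key=len); print(cv2.minEnclosingCircle(cn))
for uv in ((322.5,234),c[i]): print(ray(p,uv,.174))
```

```text
424.8956895691148 [[ 0.33  -0.944 -0.005 -0.316]
 [-0.912 -0.321  0.257  0.484]
 [-0.244 -0.081 -0.966  0.55 ]
 [ 0.     0.     0.     1.   ]]
[307 195  53  39 309] [335.69579288 206.20711974]
((333.0, 216.0), 30.52877426147461)
[ 0.6215653  -0.11773251  0.174     ]
[ 0.63901789 -0.11936235  0.174     ]
```

Run:
```python
from h import *
tool([.614,-.125,.26])
for k in range(2):
    p=viewer.camera_params("wrist"); T=p["world_to_cam"]; v=T[:3,:3]@[.614,-.125,.174]+T[:3,3]; print((p["K"]@v/v[2]).round(1), (-T[:3,:3].T@T[:3,3]).round(4))
    im=viewer.read_camera("wrist"); cv2.imwrite(f"pics/w2.png",im[:,:,::-1])
    print(ray(p,(322.5,234),.174))
g=cv2.imread("pics/w2.png",0); w1=cv2.imread("pics/w1.png",0)
print(cv2.phaseCorrelate(w1[100:290,150:450].astype(float),g[100:290,150:450].astype(float)))
tool([.614,-.125,.26])
```

```text
t 1.75 tcp [ 0.6181 -0.1197  0.2625] q [-0.234  0.161  1.67   0.005  1.31   1.001]
tool axes x,y,z (world cols)
 [[ 0.945  0.328  0.002]
 [ 0.328 -0.945  0.005]
 [ 0.003 -0.004 -1.   ]]
shift in tool mm [-5.6  3.6  2.5]
[330.2 250.2   1. ] [ 0.6797 -0.0983  0.4055]
[ 0.6215653  -0.11773251  0.174     ]
[326.5 245.8   1. ] [ 0.6783 -0.1005  0.4052]
[ 0.61981381 -0.12056922  0.174     ]
((4.118390033129003, 3.3524026001829412), 0.8612459108119185)
t 1.85 tcp [ 0.6153 -0.1245  0.2624] q [-0.239  0.159  1.672  0.     1.312  0.996]
tool axes x,y,z (world cols)
 [[ 0.944  0.329 -0.001]
 [ 0.329 -0.944  0.   ]
 [-0.001 -0.001 -1.   ]]
shift in tool mm [-1.4  0.1  2.4]
```

```bash
python3 -c "
import cv2;a=cv2.imread('pics/w2.png')[160:310,240:400];cv2.imwrite('pics/w2c.png',cv2.resize(a,None,fx=4,fy=4))"
```

```text
(no output)
```

View pics/w2c.png

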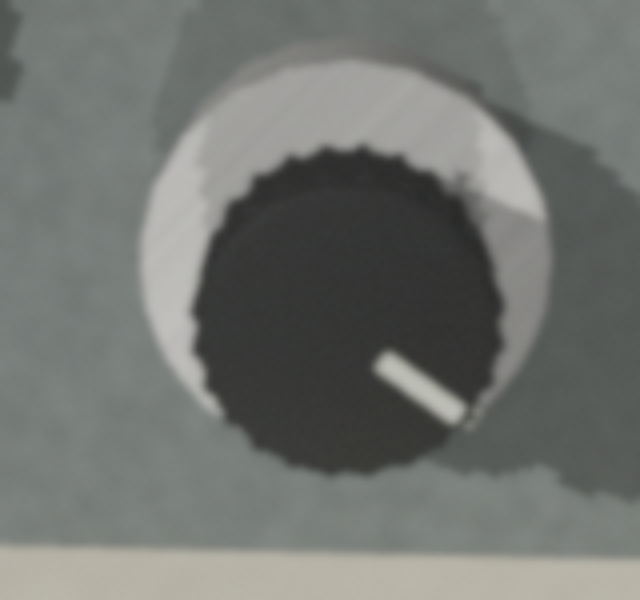

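The crop shows the knob's top face centred at about (327,242) in the full image, with its mark toward lower right. That puts it within about 2 mm of the axis under the tool. I'll rotate the wrist for turning room, then descend.

```bash
python3 -m inch '[0,0,0,0,0,-8,85, 0,0,0,0,0,-8,85, 0,0,0,0,0,-8,85, 0,0,0,0,0,-8,85, 0,0,0,0,0,-8,85, 0,0,0,0,0,-8,85, 0,0,0,0,0,-8,85, 0,0,0,0,0,-8,85]' 60
python3 -m inch '[0,0,0,0,0,-8,85, 0,0,5,0,0,-8,85, 0,0,10,0,0,-8,85, 0,0,15,0,0,0,85, 0,0,15,0,0,0,85, 0,0,15,0,0,0,85, 0,0,15,0,0,0,85, 0,0,5,0,0,0,85]'
python3 - <<'E'
from h import *
tool([.6155,-.1243,.147]); print(sensors.read_state()["torque"])
E
```

```text
time: 2.65
tool_pos: [0.6137, -0.1281, 0.2629]
tcp_rot: [-2.348, -2.087, 0.002]
wrist_force: [-0.7, 0.2, -0.5]
width: 0.992
grip_force: 0.0
time: 3.45
tool_pos: [0.6131, -0.1264, 0.1801]
tcp_rot: [-1.867, -2.521, 0.003]
wrist_force: [-0.7, 0.1, 0.2]
width: 0.995
grip_force: 0.0
t 3.45 tcp [ 0.6131 -0.1264  0.1801] q [-0.243  0.211  1.765 -0.     1.17  -0.539]
tool axes x,y,z (world cols)
 [[-0.292  0.957 -0.004]
 [ 0.957  0.292  0.001]
 [ 0.002 -0.004 -1.   ]]
shift in tool mm [ 1.2  3.  33.1]
[ 0.00991594 -0.00912985  0.02768267]
```

```bash
python3 -m inch '[1,2,8,0,0,0,85, 0,0,8,0,0,0,85, 0,0,8,0,0,0,85, 0,0,8,0,0,0,85, 0,0,0,0,0,0,85, 0,0,0,0,0,0,85, 0,0,0,0,0,0,85, 0,0,0,0,0,0,85]' 60
python3 - <<'E'
from h import *
tool([.6155,-.1243,.147]); print(sensors.read_state()["torque"])
p=viewer.camera_params("wrist");cv2.imwrite("pics/w3.png",viewer.read_camera("wrist")[:,:,::-1])
E
```

```text
time: 4.25
tool_pos: [0.6168, -0.1252, 0.1519]
tcp_rot: [1.868, 2.525, 0.001]
wrist_force: [-0.5, -0.2, 0.2]
width: 0.995
grip_force: 0.0
t 4.25 tcp [ 0.6168 -0.1252  0.1519] q [-0.24   0.237  1.788  0.     1.115 -0.537]
tool axes x,y,z (world cols)
 [[-0.292  0.956  0.001]
 [ 0.956  0.292 -0.   ]
 [-0.001  0.001 -1.   ]]
shift in tool mm [ 1.3 -1.   4.9]
[ 0.00998759 -0.02056302  0.01914568]
```

View pics/w3.png

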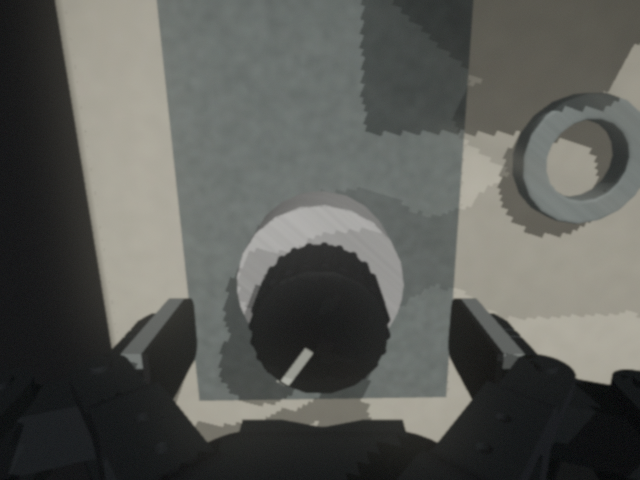

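The knob is centred between the pads at about (320,331); pads at 195 and 450.

Run:
```python
from h import *
p=viewer.camera_params("wrist")
k=ray(p,(320,332),.174); print(k); tool([*k[:2],.147])
```

```text
[ 0.61546157 -0.12322279  0.174     ]
t 4.3 tcp [ 0.6168 -0.1252  0.1519] q [-0.24   0.237  1.788  0.     1.115 -0.537]
tool axes x,y,z (world cols)
 [[-0.293  0.956  0.001]
 [ 0.956  0.293 -0.   ]
 [-0.001  0.001 -1.   ]]
shift in tool mm [ 2.3 -0.7  4.9]
```

```bash
python3 -m inch '[2,-0.7,4,0,0,0,85, 0,0,0,0,0,0,85, 0,0,0,0,0,0,60, 0,0,0,0,0,0,50, 0,0,0,0,0,0,38, 0,0,0,0,0,0,38, 0,0,0,0,0,0,38, 0,0,0,0,0,0,38]' 60
python3 - <<'E'
from h import *
tool([.6155,-.1238,.148]); print(sensors.read_state()["torque"],sensors.read_state()["wrist_force"])
E
```

```text
time: 5.1
tool_pos: [0.6153, -0.1233, 0.1475]
tcp_rot: [1.868, 2.525, 0.0]
wrist_force: [-0.4, 0.4, 2.7]
width: 0.5
grip_force: 61.0
t 5.1 tcp [ 0.6153 -0.1233  0.1475] q [-0.238  0.238  1.795  0.     1.108 -0.535]
tool axes x,y,z (world cols)
 [[-0.293  0.956  0.   ]
 [ 0.956  0.293  0.   ]
 [-0.     0.    -1.   ]]
shift in tool mm [-0.5  0.1 -0.5]
[ 0.07354778  0.06511085 -0.11405425] [-0.40447037  0.39649978  2.67687554]
```

```bash
cat > f.py <<'E'
from h import *
s=sensors.read_state(); r=R.from_rotvec(s["tcp_rot"]).as_matrix()
print("CW yaw",-np.degrees(np.arctan2(r[1,0],r[0,0])).round(2),"q6",s["q"][5].round(4),"tz",s["torque"][2].round(3),"F",s["wrist_force"].round(1),"tcp",(s["tool_pos"]*1000).round(1),"tilt",r[:2,2].round(4))
E
python3 f.py
python3 -m inch '[0,0,0,0,0,4,38, 0,0,0,0,0,4,38, 0,0,0,0,0,4,38, 0,0,0,0,0,4,38, 0,0,0,0,0,4,38, 0,0,0,0,0,4,38, 0,0,0,0,0,0,38, 0,0,0,0,0,0,38]'; python3 f.py
```

```text
CW yaw -107.01 q6 -0.5345 tz -0.114 F [-0.4  0.4  2.7] tcp [ 615.3 -123.3  147.5] tilt [0.0003 0.0001]
time: 5.9
tool_pos: [0.6159, -0.1233, 0.1476]
tcp_rot: [2.35, 2.083, 0.002]
wrist_force: [2.7, 0.1, -0.6]
width: 0.497
grip_force: 61.0
CW yaw -83.1 q6 -0.1173 tz -0.061 F [ 2.7  0.1 -0.6] tcp [ 615.9 -123.3  147.6] tilt [0.0016 0.    ]
```

```bash
for i in 1 2 3; do :; done
python3 -m inch '[0,0,0,0,0,3,38, 0,0,0,0,0,3,38, 0,0,0,0,0,0,38, 0,0,0,0,0,0,38, 0,0,0,0,0,0,38, 0,0,0,0,0,0,38, 0,0,0,0,0,0,38, 0,0,0,0,0,0,38]' >/dev/null; python3 f.py
python3 -m inch '[0,0,0,0,0,3,38, 0,0,0,0,0,3,38, 0,0,0,0,0,0,38, 0,0,0,0,0,0,38, 0,0,0,0,0,0,38, 0,0,0,0,0,0,38, 0,0,0,0,0,0,38, 0,0,0,0,0,0,38]' >/dev/null; python3 f.py
python3 -m inch '[0,0,0,0,0,3,38, 0,0,0,0,0,3,38, 0,0,0,0,0,0,38, 0,0,0,0,0,0,38, 0,0,0,0,0,0,38, 0,0,0,0,0,0,38, 0,0,0,0,0,0,38, 0,0,0,0,0,0,38]' >/dev/null; python3 f.py
python3 -m inch '[0,0,0,0,0,2,38, 0,0,0,0,0,2,38, 0,0,0,0,0,0,38, 0,0,0,0,0,0,38, 0,0,0,0,0,0,38, 0,0,0,0,0,0,38, 0,0,0,0,0,0,38, 0,0,0,0,0,0,38]' >/dev/null; python3 f.py
```

```text
CW yaw -77.05 q6 -0.0117 tz 0.068 F [ 6.   0.9 -0.1] tcp [ 615.9 -123.5  147.6] tilt [ 0.0018 -0.0002]
CW yaw -71.04 q6 0.0932 tz -0.029 F [ 5.3  0.2 -0.1] tcp [ 616.1 -123.5  147.6] tilt [ 0.0021 -0.0002]
CW yaw -65.04 q6 0.1979 tz -0.03 F [ 5.8  0.1 -1.1] tcp [ 616.2 -123.5  147.6] tilt [ 0.0024 -0.0003]
CW yaw -61.02 q6 0.268 tz -0.159 F [ 6.   0.8 -1.5] tcp [ 616.3 -123.5  147.6] tilt [ 0.0026 -0.0002]
```

```bash
python3 -m inch '[0,0,0,0,0,1,38, 0,0,0,0,0,1,38, 0,0,0,0,0,0,38, 0,0,0,0,0,0,38, 0,0,0,0,0,0,38, 0,0,0,0,0,0,38, 0,0,0,0,0,0,38, 0,0,0,0,0,0,38]' >/dev/null; python3 f.py
python3 -m inch '[0,0,0,0,0,1,38, 0,0,0,0,0,1,38, 0,0,0,0,0,1,38, 0,0,0,0,0,1,38, 0,0,0,0,0,0,38, 0,0,0,0,0,0,38, 0,0,0,0,0,0,38, 0,0,0,0,0,0,38]' >/dev/null; python3 f.py
python3 -c "
from workcell import viewer;viewer.read_camera('top')"; python3 f.py
```

```text
CW yaw -59.02 q6 0.3029 tz -0.139 F [ 6.6  0.9 -1.3] tcp [ 616.4 -123.5  147.6] tilt [ 0.0028 -0.0003]
CW yaw -55.05 q6 0.3723 tz 0.041 F [ 6.3 -0.6 -0.3] tcp [ 616.4 -123.7  147.6] tilt [ 0.0028 -0.0006]
CW yaw -55.05 q6 0.3723 tz 0.029 F [ 6.3  0.6 -1.4] tcp [ 616.4 -123.7  147.6] tilt [ 0.0028 -0.0006]
```

```bash
python3 -m inch '[0,0,0,0,0,1,38, 0,0,0,0,0,0.5,38, 0,0,0,0,0,0,38, 0,0,0,0,0,0,38, 0,0,0,0,0,0,38, 0,0,0,0,0,0,38, 0,0,0,0,0,0,38, 0,0,0,0,0,0,38]' >/dev/null; python3 f.py
```

```text
CW yaw -53.57 q6 0.3982 tz 0.123 F [ 6.4  0.1 -1.5] tcp [ 616.4 -123.8  147.6] tilt [ 0.0028 -0.0009]
```

```bash
python3 -m inch '[0,0,0,0,0,1,38, 0,0,0,0,0,0.5,38, 0,0,0,0,0,0,38, 0,0,0,0,0,0,38, 0,0,0,0,0,0,38, 0,0,0,0,0,0,38, 0,0,0,0,0,0,38, 0,0,0,0,0,0,38]' >/dev/null; python3 f.py
```

```text
CW yaw -52.04 q6 0.4247 tz -0.015 F [ 6.   1.1 -1.6] tcp [ 616.5 -123.7  147.6] tilt [ 0.0029 -0.0007]
```

```bash
sed -i '2,$d' f.py
cat >> f.py <<'E'
L=[sensors.read_state()]
for i in range(4): viewer.read_camera("side"); L.append(sensors.read_state())
s=L[-1]; r=R.from_rotvec(s["tcp_rot"]).as_matrix(); t=np.array([a["torque"][2] for a in L])
print("t",round(s["time"],2),"CW yaw",-np.degrees(np.arctan2(r[1,0],r[0,0])).round(2),"tz",t.mean().round(3),t.round(2),"F",s["wrist_force"].round(1),"tcp",(s["tool_pos"]*1000).round(1))
E
python3 f.py
python3 -m inch '[0,0,0,0,0,4,38, 0,0,0,0,0,4,38, 0,0,0,0,0,4,38, 0,0,0,0,0,4,38, 0,0,0,0,0,1,38, 0,0,0,0,0,0,38, 0,0,0,0,0,0,38, 0,0,0,0,0,0,38]' >/dev/null; python3 f.py
python3 -m inch '[0,0,0,0,0,1,38, 0,0,0,0,0,1,38, 0,0,0,0,0,0,38, 0,0,0,0,0,0,38, 0,0,0,0,0,0,38, 0,0,0,0,0,0,38, 0,0,0,0,0,0,38, 0,0,0,0,0,0,38]' >/dev/null; python3 f.py
```

```text
t 12.55 CW yaw -52.04 tz -0.01 [-0.01 -0.04  0.01  0.01 -0.01] F [ 7.  -0.4 -2. ] tcp [ 616.5 -123.7  147.6]
t 13.55 CW yaw -35.01 tz -0.214 [-0.19 -0.22 -0.23 -0.2  -0.23] F [ 7.7 -0.9 -2.2] tcp [ 616.8 -124.   147.6]
t 14.55 CW yaw -33.04 tz 0.03 [ 0.06  0.02  0.06 -0.02  0.04] F [ 7.2 -1.2 -2.8] tcp [ 616.8 -124.1  147.6]
```

```bash
python3 -m inch '[0,0,0,0,0,1,38, 0,0,0,0,0,1,38, 0,0,0,0,0,0,38, 0,0,0,0,0,0,38, 0,0,0,0,0,0,38, 0,0,0,0,0,0,38, 0,0,0,0,0,0,38, 0,0,0,0,0,0,38]' >/dev/null; python3 f.py
python3 -m inch '[0,0,0,0,0,1,38, 0,0,0,0,0,1,38, 0,0,0,0,0,0,38, 0,0,0,0,0,0,38, 0,0,0,0,0,0,38, 0,0,0,0,0,0,38, 0,0,0,0,0,0,38, 0,0,0,0,0,0,38]' >/dev/null; python3 f.py
```

```text
t 15.55 CW yaw -31.09 tz 0.265 [0.27 0.24 0.26 0.29 0.27] F [ 7.5 -2.3 -1.8] tcp [ 616.7 -124.2  147.6]
t 16.55 CW yaw -29.05 tz 0.059 [0.04 0.1  0.04 0.06 0.06] F [ 7.2 -0.7 -3.3] tcp [ 616.8 -124.2  147.6]
```

Run:
```python
from h import *
im=viewer.read_camera("wrist"); cv2.imwrite("pics/w4.png",im[:,:,::-1])
a=cv2.imread("pics/w3.png")[220:420,220:420]; b=im[220:420,220:420,::-1]
cv2.imwrite("pics/cmp.png",cv2.resize(np.hstack([a,b]),None,fx=2,fy=2))
```

```text
(no output)
```

View pics/cmp.png

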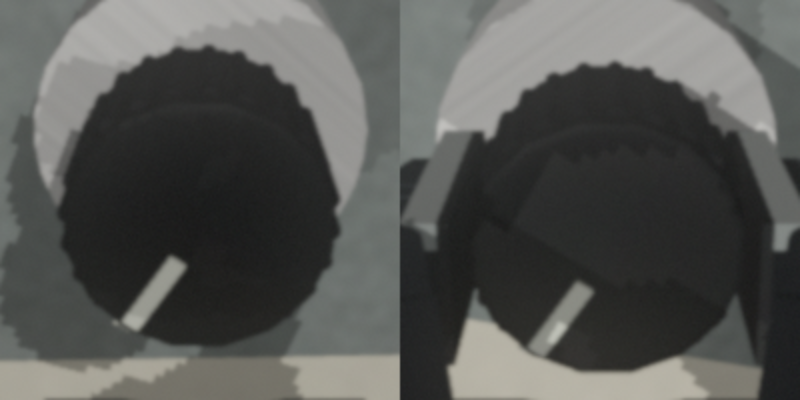

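The mark keeps nearly the same angle to the pads (about 52° before, 55° now), so the knob has followed the tool within about 3°. I'll firm up the grip and carry on in fine steps.

```bash
python3 -m inch '[0,0,0,0,0,0,38, 0,0,0,0,0,0,38, 0,0,0,0,0,0,38, 0,0,0,0,0,0,38, 0,0,0,0,0,0,38, 0,0,0,0,0,0,38, 0,0,0,0,0,0,38, 0,0,0,0,0,0,38]' 110 ; python3 f.py
python3 -m inch '[0,0,0,0,0,1,38, 0,0,0,0,0,0,38, 0,0,0,0,0,0,38, 0,0,0,0,0,0,38, 0,0,0,0,0,0,38, 0,0,0,0,0,0,38, 0,0,0,0,0,0,38, 0,0,0,0,0,0,38]' >/dev/null; python3 f.py
```

```text
time: 17.4
tool_pos: [0.6168, -0.1242, 0.1478]
tcp_rot: [3.039, 0.787, 0.005]
wrist_force: [8.2, -1.2, -1.8]
width: 0.483
grip_force: 111.2
t 17.6 CW yaw -29.06 tz 0.079 [0.08 0.08 0.05 0.07 0.12] F [ 6.6 -1.5 -2.8] tcp [ 616.8 -124.2  147.8]
t 18.6 CW yaw -28.07 tz 0.158 [0.15 0.12 0.15 0.15 0.22] F [ 7.6 -2.1 -1.8] tcp [ 616.8 -124.2  147.7]
```

```bash
python3 -m inch '[0,0,0,0,0,1,38, 0,0,0,0,0,0,38, 0,0,0,0,0,0,38, 0,0,0,0,0,0,38, 0,0,0,0,0,0,38, 0,0,0,0,0,0,38, 0,0,0,0,0,0,38, 0,0,0,0,0,0,38]' >/dev/null; python3 f.py
```

```text
t 19.6 CW yaw -27.04 tz -0.069 [-0.06 -0.09 -0.09 -0.07 -0.04] F [ 7.6 -1.9 -2.1] tcp [ 616.9 -124.2  147.8]
```

```bash
cat > mark.py <<'E'
from h import *
def mk(g,p):
    sub=g[335:410,270:340].astype(float); 
    b=cv2.medianBlur(g,31)[335:410,270:340]; 
    # bright elongated blob on the dark cap
    best=None
    for th in (85,100,115,130):
        n,l,st,c=cv2.connectedComponentsWithStats((sub>th).astype(np.uint8))
        for i in range(1,n):
            x,y,w,h,a=st[i]
            if 30<a<260 and w<40 and h<45 and x>0 and y>0 and x+w<70 and y+h<75 :
                if best is None: best=(th,l==i,a,c[i])
        if best: break
    if best is None: return None
    ys,xs=np.nonzero(best[1]); P=np.array([ray(p,(x+270,y+335),.174)[:2] for x,y in zip(xs,ys)])
    m=P.mean(0); u=np.linalg.svd(P-m)[2][0]
    e=np.ptp((P-m)@u)
    return best[0],best[2],m,u,e
def yaw(rv): r=R.from_rotvec(rv).as_matrix(); return np.degrees(np.arctan2(r[1,0],r[0,0]))
def show(g,p,rv,tcp):
    o=mk(g,p)
    if o is None: print("no mark"); return
    th,a,m,u,e=o; u=u if u@(m-tcp[:2])>0 else -u
    az=np.degrees(np.arctan2(u[1],u[0])); print("th",th,"area",a,"len",e.round(4),"world CW az",-az.round(1),"tool CW yaw",-yaw(rv).round(1),"mark rel tool (CW)",((yaw(rv)-az)%360).round(1),"mid-tcp az",-np.degrees(np.arctan2(*(m-tcp[:2])[::-1])).round(1))
E
cat > m.py <<'E'
from mark import *
import sys
s=sensors.read_state(); p=viewer.camera_params("wrist"); im=viewer.read_camera("wrist")
cv2.imwrite("pics/last.png",im[:,:,::-1]); show(cv2.cvtColor(im,cv2.COLOR_RGB2GRAY),p,s["tcp_rot"],s["tool_pos"])
if len(sys.argv)>1:
    def H(rv,t): M=np.eye(4); M[:3,:3]=R.from_rotvec(rv).as_matrix(); M[:3,3]=t; return M
    X=p["world_to_cam"]@H(s["tcp_rot"],s["tool_pos"])
    for f,rv,t in(("w3",(1.868,2.525,.001),(.6168,-.1252,.1519)),("w4",(3.039,.787,.005),(.6168,-.1242,.1478))):
        q=dict(p); q["world_to_cam"]=X@np.linalg.inv(H(rv,t)); show(cv2.imread(f"pics/{f}.png",0),q,rv,np.array(t))
E
python3 m.py 1
```

```text
no mark
no mark
no mark
```

```bash
sed -i 's/30<a<260/80<a<420/; s/(85,100,115,130)/(70,85,95,105,115,125,135)/' mark.py; python3 m.py 1
```

```text
th 125 area 335 len 0.0136 world CW az -173.6 tool CW yaw -27.0 mark rel tool (CW) 213.4 mid-tcp az -176.2
th 105 area 402 len 0.0147 world CW az 106.9 tool CW yaw -107.0 mark rel tool (CW) 213.9 mid-tcp az 112.3
th 125 area 321 len 0.0136 world CW az -175.7 tool CW yaw -29.0 mark rel tool (CW) 213.3 mid-tcp az -178.3
```

The mark's angle to the tool is unchanged (213.9° to 213.4°), so nothing has slipped. The knob has turned 79.5° (3.3 clicks) and isn't at the stop yet. The remaining places are at yaw about -10.5 and +13.5.

```bash
python3 -m inch '[0,0,0,0,0,3,38, 0,0,0,0,0,3,38, 0,0,0,0,0,3,38, 0,0,0,0,0,3,38, 0,0,0,0,0,2,38, 0,0,0,0,0,0,38, 0,0,0,0,0,0,38, 0,0,0,0,0,0,38]' >/dev/null; python3 f.py
python3 -m inch '[0,0,0,0,0,1,38, 0,0,0,0,0,1,38, 0,0,0,0,0,1,38, 0,0,0,0,0,0,38, 0,0,0,0,0,0,38, 0,0,0,0,0,0,38, 0,0,0,0,0,0,38, 0,0,0,0,0,0,38]' >/dev/null; python3 f.py
python3 -m inch '[0,0,0,0,0,1,38, 0,0,0,0,0,1,38, 0,0,0,0,0,0,38, 0,0,0,0,0,0,38, 0,0,0,0,0,0,38, 0,0,0,0,0,0,38, 0,0,0,0,0,0,38, 0,0,0,0,0,0,38]' >/dev/null; python3 f.py
```

```text
t 20.7 CW yaw -13.02 tz -0.147 [-0.09 -0.14 -0.12 -0.19 -0.2 ] F [ 7.9 -1.5 -2.6] tcp [ 617.  -124.4  147.7]
t 21.7 CW yaw -10.03 tz -0.14 [-0.15 -0.12 -0.1  -0.19 -0.14] F [ 8.2 -2.8 -2.2] tcp [ 617.  -124.6  147.8]
t 22.7 CW yaw -8.06 tz 0.074 [0.08 0.07 0.09 0.09 0.04] F [ 7.8 -1.7 -2.5] tcp [ 616.9 -124.7  147.8]
```

```bash
python3 -m inch '[0,0,0,0,0,1,38, 0,0,0,0,0,0.5,38, 0,0,0,0,0,0,38, 0,0,0,0,0,0,38, 0,0,0,0,0,0,38, 0,0,0,0,0,0,38, 0,0,0,0,0,0,38, 0,0,0,0,0,0,38]' >/dev/null; python3 f.py; python3 m.py
```

```text
t 23.7 CW yaw -6.57 tz 0.217 [0.24 0.23 0.18 0.2  0.25] F [ 7.5 -2.7 -1.7] tcp [ 616.9 -124.8  147.8]
th 125 area 313 len 0.0136 world CW az -152.4 tool CW yaw -6.6 mark rel tool (CW) 214.1 mid-tcp az -155.3
```

```bash
python3 -m inch '[0,0,0,0,0,1,38, 0,0,0,0,0,0,38, 0,0,0,0,0,0,38, 0,0,0,0,0,0,38, 0,0,0,0,0,0,38, 0,0,0,0,0,0,38, 0,0,0,0,0,0,38, 0,0,0,0,0,0,38]' >/dev/null; python3 f.py
```

```text
t 24.75 CW yaw -5.58 tz 0.254 [0.19 0.27 0.28 0.26 0.27] F [ 7.  -2.3 -2.1] tcp [ 616.8 -124.8  147.8]
```

```bash
python3 -m inch '[0,0,0,0,0,0.7,38, 0,0,0,0,0,0,38, 0,0,0,0,0,0,38, 0,0,0,0,0,0,38, 0,0,0,0,0,0,38, 0,0,0,0,0,0,38, 0,0,0,0,0,0,38, 0,0,0,0,0,0,38]' >/dev/null; python3 f.py
```

```text
t 25.75 CW yaw -4.89 tz 0.331 [0.29 0.37 0.36 0.31 0.32] F [ 7.9 -2.8 -2.6] tcp [ 616.8 -124.9  147.8]
```

```bash
python3 -m inch '[0,0,0,0,0,0.7,38, 0,0,0,0,0,0,38, 0,0,0,0,0,0,38, 0,0,0,0,0,0,38, 0,0,0,0,0,0,38, 0,0,0,0,0,0,38, 0,0,0,0,0,0,38, 0,0,0,0,0,0,38]' >/dev/null; python3 f.py; python3 m.py
```

```text
t 26.75 CW yaw -4.2 tz 0.376 [0.39 0.42 0.38 0.33 0.36] F [ 7.5 -2.7 -2.3] tcp [ 616.8 -124.8  147.8]
th 105 area 389 len 0.0143 world CW az -150.5 tool CW yaw -4.2 mark rel tool (CW) 213.7 mid-tcp az -152.8
```

Torque rises steadily to 0.38 N·m with no slip, held for several seconds, so this is the stop, 4 clicks from the start. Next I'll turn back three clicks, to yaw about -82.

```bash
python3 -m inch '[0,0,0,0,0,-4,38, 0,0,0,0,0,-4,38, 0,0,0,0,0,-4,38, 0,0,0,0,0,-4,38, 0,0,0,0,0,-4,38, 0,0,0,0,0,-4,38, 0,0,0,0,0,-4,38, 0,0,0,0,0,-4,38]' >/dev/null; python3 f.py
python3 -m inch '[0,0,0,0,0,-4,38, 0,0,0,0,0,-4,38, 0,0,0,0,0,-4,38, 0,0,0,0,0,-4,38, 0,0,0,0,0,-4,38, 0,0,0,0,0,-4,38, 0,0,0,0,0,-4,38, 0,0,0,0,0,-4,38]' >/dev/null; python3 f.py
python3 -m inch '[0,0,0,0,0,-4,38, 0,0,0,0,0,-4,38, 0,0,0,0,0,-4,38, 0,0,0,0,0,-1.5,38, 0,0,0,0,0,0,38, 0,0,0,0,0,0,38, 0,0,0,0,0,0,38, 0,0,0,0,0,0,38]' >/dev/null; python3 f.py; python3 m.py
```

```text
t 27.8 CW yaw -36.14 tz -0.114 [-0.31 -0.06 -0.08 -0.07 -0.05] F [ 7.2 -0.4 -1.9] tcp [ 616.8 -124.   147.8]
t 28.8 CW yaw -68.14 tz -0.08 [-0.17  0.04 -0.07 -0.08 -0.12] F [ 5.7  0.7 -0.1] tcp [ 616.2 -123.5  147.8]
t 29.8 CW yaw -81.57 tz -0.029 [-0.03 -0.04 -0.03 -0.   -0.05] F [5.  1.9 0.8] tcp [ 615.8 -123.4  147.8]
th 125 area 416 len 0.0144 world CW az 132.6 tool CW yaw -81.6 mark rel tool (CW) 214.2 mid-tcp az 129.8
```

```bash
python3 -m inch '[0,0,0,0,0,0,46, 0,0,0,0,0,0,54, 0,0,0,0,0,0,66, 0,0,0,0,0,0,85, 0,0,0,0,0,0,85, 0,0,0,0,0,0,85, 0,0,0,0,0,0,85, 0,0,0,0,0,0,85]' 60 ; python3 f.py; python3 m.py
python3 -m inch '[0,0,-10,0,0,0,85, 0,0,-10,0,0,0,85, 0,0,-10,0,0,0,85, 0,0,-10,0,0,0,85, 0,0,-8,0,0,0,0, 0,0,0,0,0,0,0, 0,0,0,0,0,0,0, 0,0,0,0,0,0,0]'
python3 f.py
```

```text
time: 30.65
tool_pos: [0.6151, -0.1234, 0.1473]
tcp_rot: [-2.378, -2.053, 0.0]
wrist_force: [-0.3, -0.0, -0.3]
width: 0.993
grip_force: 0.0
t 30.85 CW yaw -81.61 tz -0.009 [ 0.04 -0.01 -0.   -0.04 -0.04] F [ 0.3 -0.3  0.2] tcp [ 615.2 -123.4  147.3]
th 125 area 405 len 0.0143 world CW az 132.7 tool CW yaw -81.6 mark rel tool (CW) 214.3 mid-tcp az 127.6
time: 31.7
tool_pos: [0.6147, -0.1233, 0.1946]
tcp_rot: [-2.377, -2.052, 0.001]
wrist_force: [-0.5, 0.1, 0.5]
width: 0.327
grip_force: 0.0
t 31.9 CW yaw -81.61 tz 0.026 [0.04 0.03 0.02 0.01 0.03] F [-0.4 -0.4 -0.2] tcp [ 614.8 -123.3  194.6]
```

```bash
python3 -m inch '[0,0,0,0,0,0,0, 0,0,0,0,0,0,0, 0,0,0,0,0,0,0, 0,0,0,0,0,0,0, 0,0,5,0,0,0,0, 0,0,5,0,0,0,0, 0,0,5,0,0,0,0, 0,0,0,0,0,0,0]'; python3 f.py
python3 -m inch '[0,0,2,0,0,0,0, 0,0,2,0,0,0,0, 0,0,1,0,0,0,0, 0,0,1,0,0,0,0, 0,0,1,0,0,0,0, 0,0,1,0,0,0,0, 0,0,0,0,0,0,0, 0,0,0,0,0,0,0]'
```

```text
time: 32.7
tool_pos: [0.6143, -0.1232, 0.1787]
tcp_rot: [-2.376, -2.052, 0.002]
wrist_force: [-0.7, 0.1, 0.1]
width: 0.0
grip_force: 0.0
t 32.9 CW yaw -81.61 tz 0.022 [-0.01  0.05  0.05  0.03 -0.  ] F [ 0.2 -0.3  0.2] tcp [ 615.3 -123.4  180.4]
time: 33.7
tool_pos: [0.6154, -0.1234, 0.1739]
tcp_rot: [2.377, 2.052, 0.001]
wrist_force: [-1.3, 0.9, 8.0]
width: -0.003
grip_force: 3.3
```

```bash
python3 -m inch '[0,0,1,0,0,0,0, 0,0,1,0,0,0,0, 0,0,1,0,0,0,0, 0,0,1,0,0,0,0, 0,0,1,0,0,0,0, 0,0,1,0,0,0,0, 0,0,0,0,0,0,0, 0,0,0,0,0,0,0]'; python3 f.py
python3 -m inch '[0,0,1,0,0,0,0, 0,0,1,0,0,0,0, 0,0,0.5,0,0,0,0, 0,0,0,0,0,0,0, 0,0,0,0,0,0,0, 0,0,0,0,0,0,0, 0,0,0,0,0,0,0, 0,0,0,0,0,0,0]'; python3 f.py
```

```text
time: 34.5
tool_pos: [0.6156, -0.1235, 0.1692]
tcp_rot: [2.377, 2.052, 0.002]
wrist_force: [-3.7, -0.1, 11.8]
width: -0.001
grip_force: 5.8
t 34.7 CW yaw -81.61 tz -0.005 [ 0.03  0.   -0.03 -0.02 -0.02] F [-4.6  1.2 11.7] tcp [ 615.6 -123.5  169.2]
time: 35.5
tool_pos: [0.6156, -0.1235, 0.1668]
tcp_rot: [2.377, 2.052, 0.002]
wrist_force: [-5.1, 0.6, 11.0]
width: -0.003
grip_force: 5.9
t 35.7 CW yaw -81.61 tz 0.002 [ 0.02  0.02 -0.06  0.05 -0.02] F [-4.9  1.2 11.6] tcp [ 615.6 -123.5  166.8]
```

Nearly down; I'll press on until the force rises.

```bash
python3 -m inch '[0,0,0.5,0,0,0,0, 0,0,0.5,0,0,0,0, 0,0,0.5,0,0,0,0, 0,0,0,0,0,0,0, 0,0,0,0,0,0,0, 0,0,0,0,0,0,0, 0,0,0,0,0,0,0, 0,0,0,0,0,0,0]'; python3 f.py
```

```text
time: 36.5
tool_pos: [0.6157, -0.1235, 0.1659]
tcp_rot: [2.377, 2.052, 0.002]
wrist_force: [-5.9, 1.0, 15.7]
width: -0.0
grip_force: 7.1
t 36.7 CW yaw -81.62 tz 0.021 [0.   0.04 0.05 0.01 0.  ] F [-6.9  1.6 14.1] tcp [ 615.7 -123.5  165.9]
```

```bash
python3 -m inch '[0,0,0.5,0,0,0,0, 0,0,0.5,0,0,0,0, 0,0,0,0,0,0,0, 0,0,0,0,0,0,0, 0,0,0,0,0,0,0, 0,0,0,0,0,0,0, 0,0,0,0,0,0,0, 0,0,0,0,0,0,0]'; python3 f.py
```

```text
time: 37.5
tool_pos: [0.6159, -0.1235, 0.1659]
tcp_rot: [2.376, 2.052, 0.002]
wrist_force: [-6.9, 1.7, 17.9]
width: -0.004
grip_force: 8.9
t 37.7 CW yaw -81.61 tz 0.008 [ 0.04 -0.04  0.02  0.04 -0.01] F [-6.6  0.9 18.5] tcp [ 615.9 -123.5  165.8]
```

```bash
python3 -m inch '[0,0,0.5,0,0,0,0, 0,0,0.5,0,0,0,0, 0,0,0.5,0,0,0,0, 0,0,0.5,0,0,0,0, 0,0,0,0,0,0,0, 0,0,0,0,0,0,0, 0,0,0,0,0,0,0, 0,0,0,0,0,0,0]'; python3 f.py
python3 -m inch '[0,0,-3,0,0,0,0, 0,0,-6,0,0,0,0, 0,0,-10,0,0,0,0, 0,0,-12,0,0,0,0, 0,0,-12,0,0,0,0, 0,0,-12,0,0,0,0, 0,0,-12,0,0,0,0, 0,0,0,0,0,0,0]'
python3 - <<'E'
from h import *
for i in range(6): viewer.read_camera("top")
cv2.imwrite("pics/w5.png",viewer.read_camera("wrist")[:,:,::-1])
tool([.6155,-.1235,.25])
E
```

```text
time: 38.5
tool_pos: [0.6162, -0.1236, 0.1658]
tcp_rot: [2.376, 2.051, 0.003]
wrist_force: [-11.3, 3.2, 25.2]
width: -0.002
grip_force: 12.5
t 38.7 CW yaw -81.61 tz -0.004 [-0.01 -0.02 -0.01 -0.01  0.02] F [-10.6   2.3  25.6] tcp [ 616.2 -123.6  165.8]
time: 39.5
tool_pos: [0.6167, -0.1238, 0.2293]
tcp_rot: [2.375, 2.051, 0.004]
wrist_force: [0.3, 1.3, -0.3]
width: 0.003
grip_force: 0.0
t 39.85 tcp [ 0.6146 -0.1233  0.2253] q [-0.238  0.179  1.718  0.     1.246 -0.091]
tool axes x,y,z (world cols)
 [[ 0.146  0.989 -0.002]
 [ 0.989 -0.146  0.   ]
 [ 0.    -0.002 -1.   ]]
shift in tool mm [ -0.1   0.8 -24.7]
```

View pics/w5.png

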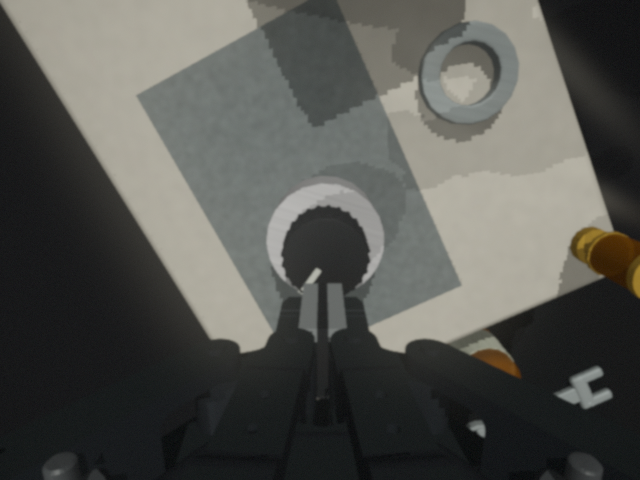

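The knob sits down on its collar at about (327,250), with the fingers clear above it and the ring (470,72), bottle and wrench undisturbed. I'll hand in the job.

```bash
python3 -c "
from workcell import job; print(job.finish_job())"
```

```text
the job is handed in; nothing more can be done
None
```

I turned the knob to its stop, 4 clicks clockwise of the start, and held it there at about 0.38 N·m. I then turned it back three clicks, pushed it down about 8 mm until it bottomed, let go, and handed the job in with the other things left alone.

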